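# Lock the indexing collar with its pin

### The arm

A 6-joint arm with a two-finger parallel gripper is mounted at the origin on the work surface. World frame = base frame: x ahead of the robot, y to its left, z up, the work surface at z = 0. Lengths are in m, angles in rad, forces in N, time in s.
With the tool pointing down it reaches from about 0.4 to 0.925 m from the base axis. Payload 12.5 kg.
Tool frame: the origin (TCP) lies where the fingers leave the gripper's body, on its centre line; the fingertips stand 78 mm ahead of it and the grasp point (between the pads) lies 59 mm ahead of it (robot.grasp_offset is the distance from the TCP to the grasp point, in m); z points along the fingers, y is the line along which they close (so a half turn about z gives the same grasp; the last joint's range is limited). The gripper opens to 95 mm and grips with 3 to 60 N. Pads are 20 mm wide; open, the fingers measure 119 mm over their backs; the gripper's body (75 mm by 180 mm) begins 59 mm behind the grasp point.
Start: joints at [0.999, 0.491, 1.559, -0, 1.092, -0.106], TCP at [0.281, 0.558, 0.292] pointing down, gripper open.
Joint ranges: [-3.1, 3.1], [-0.84, 2.19], [0.05, 2.79], [-1.13, 4.28], [0.06, 2.93], [-2.69, 2.69]. Speed limits (rad/s): [2.22, 2.22, 2.79, 3.14, 3.14, 3.14].

### API

Orientations are given as a rotation vector (axis times angle).
In Python, from cell import robot, read_camera, models gives the robot as it stands.
- The arm moves only by the tool play_rows, never from a script. Its argument "moves" is a list of rows, each an object of numbers: "x", "y", "z": the shift along the tool's x, y, z as a fraction of full scale; "rx", "ry", "rz": the turn, a rotation vector about the tool's x, y, z as a fraction of full scale; "fingers": the closure, from -1 (fully open) to 1 (shut). In form: [{"x": .., "y": .., "z": .., "rx": .., "ry": .., "rz": .., "fingers": ..}, ...]. A call has 1 to 8 rows; each row is the pose to reach, as a shift and turn from the pose commanded when the call began, along the tool's axes at that moment; what a row does not reach only later rows make up. Full scale, the value 1, is 0.3 m for a shift and 90 degrees for a turn. A row lasts 1/12 s, in which the tool goes at most 41.7 mm and 7.16 degrees, less where a joint would pass 70% of its speed; a pose out of reach is approached as far as the arm can. A call with a number of a shift or a turn outside -1 to 1 is refused whole. A call with a gripper value outside its range is refused whole. The fingers move at their own pace and stop on an object; "grip_force" is the grip in N (left out, the last holds). Time passes only in rows, so rows that repeat a pose let the fingers close. It gives the time, the measured TCP pose, the force, the opening and the grip force at its end, in the units of the state.
- robot.get_state(): the state, without advancing time (a new reading comes with each control period).
- read_camera(name): name is "scene" or "top" or "wrist"; returns a dict with "img" (420x560x3 uint8, red, green, blue), "camera_matrix" (3x3 intrinsics, pixels), "rvec" (rotation vector, rad) and "tvec" (3), from world to camera coordinates, as OpenCV has them; the wrist camera has in their place "tool_from_camera" (4x4, takes a point from camera to tool coordinates, whose origin is the TCP and whose axes are the flange's). Camera axes: x right, y down, z forward; pixel columns grow to the right and rows downward; lengths in m; the calibration is good to about 2 mm. A picture is of the moment at which its call begins: read the wrist's pose just before it. There is no depth.
- robot.finish_job(): hands the job in; it is judged then, once.
Trained networks look in the newest picture that a camera, given by its name, has taken for a name from the list of things; names that differ only in an ending like _2 or _b are one class to them, and where a whole thing is asked for, a point or a joint stands for the part that bears it (a point fixed in the world has none). Each returns a list of dicts, best first, with "confidence" (0 to 1); they miss things now and then, are a little off and sometimes report something else, mostly with a low value. They report only what shows in the picture. A call takes as long as a camera call. They do not tell look-alikes from the thing itself.
- models.outline_of(camera, thing): "pixels" (420x560 bool, what is visible of it) and "bbox" ([centre column, centre row, width, height] in pixels, round what is visible of it).
The state is a dict: "t": time; "qpos": joint angles; "joint_vel": joint speeds; "tau": joint torques, N m; "position": TCP position; "orientation": TCP orientation; "wrist_force": force on the tool from outside, world axes, zero at the start; "ft_torque": the same for the moment, N m; "width": finger opening in m; "gripper_force": force on a finger pad.
Only numpy, scipy, OpenCV 4.12 (cv2) and the standard library are available. Lean on these libraries where they do the work, as an engineer would, in place of code of your own. Each camera call takes 0.05 s, during which the arm holds its last target. There are 200 camera calls.

### The job

Lock the sloping indexing fixture: turn its loose collar by the red crank knob until the hole in the collar's yellow lug stands over the hole in the green deck, then take the blue-handled pin from its wooden block and pass it through both holes until its shoulder sits flush on the lug. Let go, and leave the other things on the bench where they are.

Things in the scene. Friction and masses are not known exactly. Their poses are not given: they have to be found in the camera images.
- collar_centre (a point): Centre of the top face of the collar, a steel disc 100 mm across, 14 mm thick, with a brass bush (48 mm across, 12 mm proud) in its middle; it turns on its own axis 2 mm above a green deck sloping 30 degrees from level. z axis: the turning axis, square to the slope, pointing up and out of it (30 degrees from vertical); x axis: towards the lug hole, turning with the collar.
- collar_hole (a point): Centre of the upper mouth of the 20 mm through hole in the yellow lug of the collar, 75 mm from the collar's axis; the lug is 14 mm thick, 46 mm wide, its top level with collar_centre. Axes as collar_centre.
- deck_hole (a point): Centre of the upper mouth of the 20 mm through hole in the green sloping deck (fixed), 75 mm from the collar's axis on its uphill side; the deck is 20 mm thick and open underneath. z axis: along the hole, square to the slope, upward; x axis: straight up the slope. When lined up, collar_hole lies 16 mm above it along z.
- collar (a joint): Turning angle of the collar in rad, counter-clockwise seen from above the slope; 0 or 6.283: the lug hole stands exactly over the deck hole. It starts between 0.7 and 5.58, moves freely from -1.5 to 7.8, stays where it is left, and takes about 0.12 N m to turn.
- crank_grip (a point): Middle of the red crank knob, a cylinder 22 mm across and 55 mm long, standing on the collar parallel to its axis, opposite the lug, 64 mm from the axis. It starts 4 mm above the collar's top face, its middle is 31.5 mm above it; it spins freely on its spindle, so it can be held while it is carried round. z axis: along the knob, away from the collar.
- pin_centre (a point): Middle of the loose pin, 110 mm long, 0.18 to 0.33 kg, starting upright in the wooden block. From its tip: steel shank 16 mm across, 45 mm long (first 6 mm tapered, 8 mm across at the end); shoulder 34 mm across, 8 mm thick; blue round handle 22 mm across, 57 mm long. z axis: from tip to handle. This point is 55 mm from the tip, 2 mm above the shoulder's top.
- pin_shoulder (a point): Point on the pin's axis at the underside of its shoulder, 45 mm from the tip. It rests on collar_hole when the pin is fully in. Axes as pin_centre.
- stand: Fixed wooden block 90 x 80 x 50 mm with one vertical 20 mm through hole in its middle, in which the pin starts, its shoulder on the block's top. Origin: centre of the underside.
- oil: Bystander: yellow oil bottle, 60 mm across, 150 mm tall, standing. Origin: centre of its underside.
- sleeve: Bystander: bright steel tube 76 mm across, 110 mm tall, standing on end. Origin: centre of its underside.
- wrench: Bystander: steel wrench lying on the bench.
- fixture: The sloping fixture, bolted down; steel base plate 200 x 160 x 12 mm. Origin: on the bench, 120 mm below the point where the collar's axis meets the deck's top; x axis: level, pointing to the uphill side of the deck; z up.
Things that resemble listed ones, but are neither listed nor needed, are in the scene too. Of the things that look like the part that bears pin_centre, the middle-sized one is meant.

How it is judged:
By the outcome, as a careful person would: the job done as asked, in the order asked, and still so for the second after the job is handed in, with the robot touching nothing.
It also fails if it takes over 59 s, if anything falls off the work surface, if the arm or the gripper's body presses on something with over 40 N, if the wrist force passes 120 N, or if a joint passes its speed limit or range.

## Working session

There is one attempt and no reset: what is moved stays moved. The work goes in short steps, Python scripts to look and compute and a tool call to move; the robot and the scene stay as the last step left them, time stands still between calls to the robot, and variables do not carry over. Pictures are saved under pics/ and viewed, at most 10 in all, crops included, and the job is handed in when it is done.

Besides the shell and the picture viewer there is one more tool, called by a JSON object that holds its "op" and its "data", one argument or row to a line. play_rows: Moves the arm, as the interface text tells. Its arguments: {"type":"object","properties":{"moves":{"type":"array"},"grip_force":{"type":"number"}},"required":["moves"]}

```bash
mkdir -p pics; ls; python3 - <<'E'
from cell import robot, read_camera, models
import cv2,numpy as np
s=robot.get_state(); print(s['t'],s['position'],s['orientation'])
ims=[]
for c in ['scene','top']:
    r=read_camera(c); print(c,r['camera_matrix'].tolist(),r['rvec'],r['tvec'])
    cv2.imwrite(f'pics/{c}0.png',cv2.resize(r['img'][:,:,::-1],(800,600)))
    for th in ['collar','crank_grip','pin_centre','stand','fixture','oil','sleeve','wrench']:
        print(th,[(round(d['confidence'],2),np.round(d['bbox']).tolist()) for d in models.outline_of(c,th)])
E
```

```text
pics
0.0 [0.28058155 0.55827868 0.29166188] [-7.24959698e-01 -3.05639156e+00  1.70913667e-03]
scene [[456.16042042228366, 0.0, 273.44301259311953], [0.0, 456.16042042228366, 207.8231599685485], [0.0, 0.0, 1.0]] [ 2.39520156  0.63652899 -0.21137473] [-0.42710296 -0.08662205  1.27052769]
collar [(0.71, [314.0, 188.0, 67.0, 51.0])]
crank_grip [(0.49, [340.0, 203.0, 11.0, 14.0])]
pin_centre [(0.89, [160.0, 261.0, 29.0, 46.0]), (0.59, [227.0, 279.0, 12.0, 17.0]), (0.53, [197.0, 301.0, 17.0, 30.0])]
stand [(0.89, [201.0, 315.0, 49.0, 47.0]), (0.69, [316.0, 189.0, 74.0, 48.0])]
fixture [(0.93, [314.0, 200.0, 81.0, 104.0])]
oil [(0.96, [302.0, 304.0, 37.0, 50.0])]
sleeve [(0.74, [284.0, 120.0, 29.0, 47.0])]
wrench [(0.93, [221.0, 405.0, 88.0, 30.0])]
top [[472.9126633527974, 0.0, 274.511526091322], [0.0, 472.9126633527974, 211.41878811653493], [0.0, 0.0, 1.0]] [ 2.24775182 -1.94671851  0.22013347] [-0.02145723  0.50155855  1.21154689]
collar [(0.67, [252.0, 189.0, 43.0, 74.0])]
crank_grip [(0.63, [262.0, 160.0, 14.0, 11.0])]
pin_centre [(0.85, [364.0, 294.0, 20.0, 18.0]), (0.61, [342.0, 243.0, 12.0, 8.0]), (0.6, [251.0, 190.0, 40.0, 73.0]), (0.33, [138.0, 264.0, 43.0, 36.0])]
stand [(0.94, [380.0, 249.0, 44.0, 42.0])]
fixture []
oil [(0.79, [349.0, 175.0, 25.0, 32.0]), (0.64, [252.0, 189.0, 41.0, 73.0]), (0.49, [238.0, 187.0, 66.0, 52.0])]
sleeve [(0.75, [139.0, 265.0, 43.0, 36.0]), (0.6, [253.0, 190.0, 42.0, 73.0])]
wrench [(0.57, [429.0, 205.0, 42.0, 50.0])]
```

View pics/scene0.png

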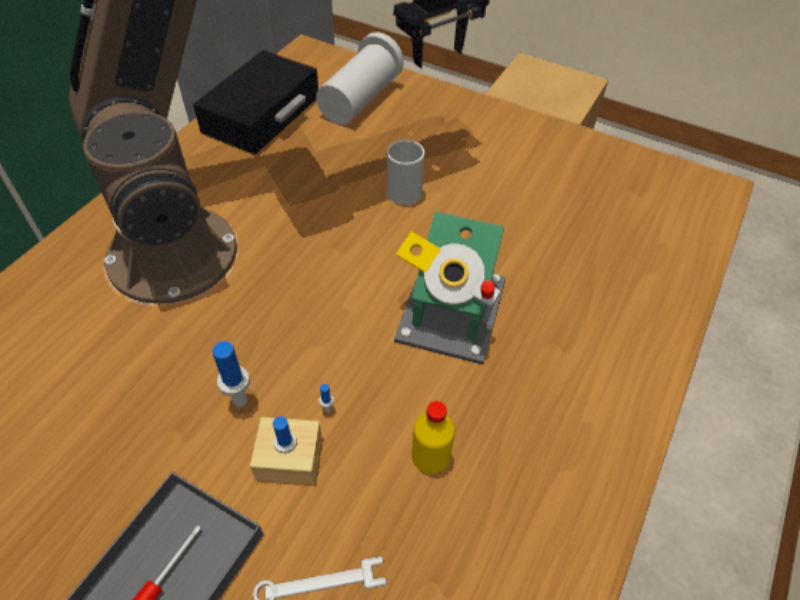

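View pics/top0.png

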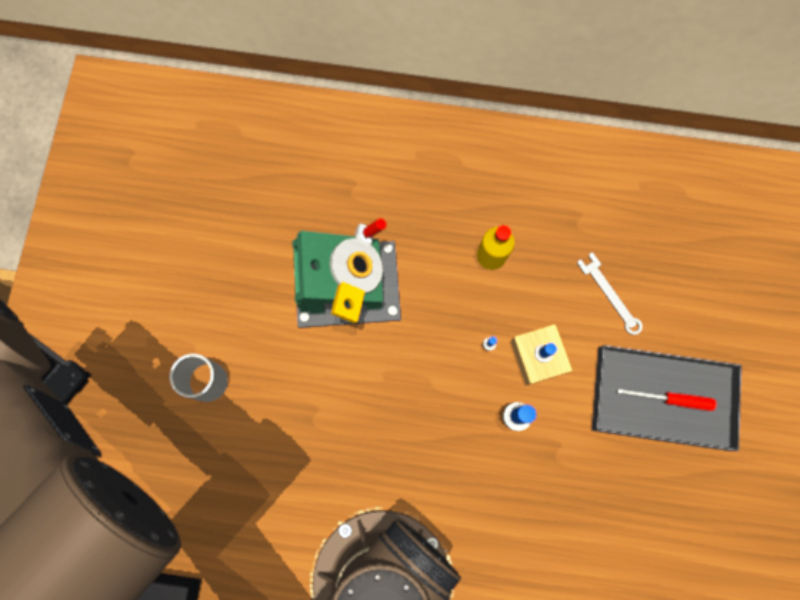

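```bash
cat > h.py <<'E'
import numpy as np, cv2
from scipy.optimize import least_squares
from scipy.spatial.transform import Rotation as R
def proj(cam,X):
    return cv2.projectPoints(np.array(X,float).reshape(-1,1,3),cam['rvec'],cam['tvec'],cam['camera_matrix'],None)[0].reshape(-1,2)
def fix(x,y,yaw):
    u=np.array([np.cos(yaw),np.sin(yaw),0]);z=np.array([0,0,1.]);c,s_=np.cos(np.pi/6),.5
    n=-s_*u+c*z; s=c*u+s_*z; t=np.cross(n,s); P=np.array([x,y,.12]); return P,s,t,n
def feats(x,y,yaw,a):
    P,s,t,n=fix(x,y,yaw); C=P+.016*n; r=np.cos(a)*s+np.sin(a)*t
    return dict(deck=P+.075*s,lug=C+.075*r,bush=C+.012*n,ktop=C-.064*r+.059*n,kmid=C-.064*r+.0315*n,C=C)
def wcam(r,s):
    T=np.eye(4);T[:3,:3]=R.from_rotvec(s['orientation']).as_matrix();T[:3,3]=s['position']
    M=np.linalg.inv(T@r['tool_from_camera'])
    return dict(rvec=cv2.Rodrigues(M[:3,:3])[0],tvec=M[:3,3],camera_matrix=r['camera_matrix'])
def blobs(img,m,minA=15):
    n,l,st,ce=cv2.connectedComponentsWithStats(m.astype(np.uint8))
    return [(st[i,4],np.round(ce[i],1).tolist(),st[i,:4].tolist()) for i in range(1,n) if st[i,4]>=minA]
def hsvm(img,c):
    h=cv2.cvtColor(img,cv2.COLOR_RGB2HSV);H,S,V=h[...,0],h[...,1],h[...,2]
    if c=='blue': return (H>100)&(H<130)&(S>130)&(V>50)
    if c=='red': return ((H<6)|(H>174))&(S>170)&(V>70)
    if c=='yellow': return (H>22)&(H<33)&(S>190)&(V>120)
E
python3 - <<'E'
from cell import robot, read_camera, models
from h import *
cs={c:read_camera(c) for c in ['scene','top']}
for c in cs:
    for col in ['blue','red']: print(c,col,blobs(cs[c]['img'],hsvm(cs[c]['img'],col)))
pk={'scene':dict(deck=(466,233),lug=(417,250),bush=(454,272),ktop=(488,285)),'top':dict(deck=(316,265),lug=(348,304),bush=(359.5,264),ktop=(382,223))}
def f(p):
    F=feats(*p); o=[]
    for c in cs:
        for k in pk[c]: o+=list(proj(cs[c],F[k])[0]-(np.array(pk[c][k])*.7))
    return np.array(o)
best=min((least_squares(f,[.6,0.1,y,a],loss='soft_l1') for y in (0,1.5,3,-1.5) for a in (1,2.5,4,5)),key=lambda r:r.cost)
print(best.x,best.cost,f(best.x).round(1)); print({k:v.round(3).tolist() for k,v in feats(*best.x).items()})
# pin from blue blob centroids nearest
bl={'scene':(284*.7,432*.7),'top':(547*.7,350*.7)}
def g(p):
    o=[]
    for c in cs:
        b=min(blobs(cs[c]['img'],hsvm(cs[c]['img'],'blue')),key=lambda b:np.hypot(*(np.array(b[1])-bl[c])))
        o+=list(proj(cs[c],[p[0],p[1],.0875])[0]-b[1])
    return np.array(o)
r=least_squares(g,[.5,-.2]);print('pin',r.x,r.fun)
def ray(c,px,z):
    return least_squares(lambda p:proj(cs[c],[p[0],p[1],z])[0]-np.array(px)*.7,[.5,0]).x
print('oil',ray('top',(503,233),.15),ray('scene',(437,408),.15),'big',ray('top',(518,416),.05),'small',ray('top',(490,343),.02),'sleeve',ray('top',(192,375),.11))
E
```

```text
scene blue [(np.int32(419), [158.8, 254.2], [149, 239, 21, 32]), (np.int32(70), [227.1, 274.9], [224, 269, 7, 13]), (np.int32(181), [197.1, 301.6], [191, 292, 13, 21])]
scene red [(np.int32(93), [340.9, 202.1], [337, 196, 9, 13]), (np.int32(160), [305.1, 287.9], [299, 281, 14, 15]), (np.int32(163), [103.6, 414.0], [93, 407, 20, 13])]
top blue [(np.int32(22), [343.9, 238.5], [342, 236, 5, 6]), (np.int32(69), [383.2, 244.8], [378, 241, 11, 9]), (np.int32(166), [366.2, 289.8], [358, 284, 17, 12])]
top red [(np.int32(107), [261.9, 159.2], [255, 154, 15, 12]), (np.int32(72), [351.8, 162.8], [347, 158, 10, 10]), (np.int32(289), [483.5, 280.6], [466, 275, 35, 12])]
[0.53925401 0.12682408 1.77941148 1.26562378] 3.2524530186930556 [-0.4 -0.6 -1.2 -0.2 -0.5 -0.6 -0.5  0.7 -0.7 -1.1  0.2 -0.7  0.8 -0.9
 -0.6 -0.3]
{'deck': [0.526, 0.19, 0.158], 'lug': [0.467, 0.123, 0.145], 'bush': [0.542, 0.113, 0.144], 'ktop': [0.61, 0.086, 0.175], 'kmid': [0.607, 0.1, 0.152], 'C': [0.541, 0.119, 0.134]}
pin [ 0.44499182 -0.23833188] [-0.07785918  0.38610065 -0.45425891  0.09850906]
oil [ 0.63078216 -0.12857988] [ 0.63413237 -0.12590827] big [ 0.32348967 -0.20583297] small [ 0.45480175 -0.14442992] sleeve [0.30806877 0.37628241]
```

```bash
cat >> h.py <<'E'
FX=[0.53925,0.12682,1.77941,1.26562]
def Tool(tilt=True,yaw=None):
    P,s,t,n=fix(*FX[:3]) 
    if tilt: return np.c_[s,-t,-n]
    u=np.array([np.cos(FX[2]),np.sin(FX[2]),0]); return np.c_[u,-t,[0,0,-1]]
def rows(s,pos,Rm,fr=1.):
    R0=R.from_rotvec(s['orientation']); d=R0.inv().apply(np.array(pos)-s['position'])
    rv=(R0.inv()*R.from_matrix(Rm)).as_rotvec()
    return 'xyz',np.round(d*fr/.3,4).tolist(),'r',np.round(rv*fr/(np.pi/2),4).tolist()
E
python3 - <<'E'
from cell import robot, read_camera
from h import *
s=robot.get_state(); F=feats(*FX); n=fix(*FX[:3])[3]
r=read_camera('wrist'); print(r['tool_from_camera'].round(3).tolist(),r['camera_matrix'].round(0).tolist())
p=F['C']*.5+F['kmid']*.5+n*.21
print(p,rows(s,p,Tool(),.5),rows(s,p,Tool()))
E
```

```text
[[0.0, -0.955, -0.296, 0.085], [1.0, -0.0, 0.0, -0.001], [-0.0, -0.296, 0.955, -0.092], [0.0, 0.0, 0.0, 1.0]] [[358.0, 0.0, 274.0], [0.0, 358.0, 209.0], [0.0, 0.0, 1.0]]
[0.59586782 0.0067407  0.32455426] ('xyz', [-0.8823, -0.5856, -0.0539], 'r', [-0.0746, 0.1552, 0.2786]) ('xyz', [-1.7646, -1.1713, -0.1078], 'r', [-0.1492, 0.3105, 0.5572])
```

{"op": "play_rows", "data": {
  "moves": [
    {"x": -0.88, "y": -0.58, "z": -0.1, "rx": -0.07, "ry": 0.15, "rz": 0.28, "fingers": -1},
    {"x": -0.88, "y": -0.58, "z": -0.1, "rx": -0.07, "ry": 0.15, "rz": 0.28, "fingers": -1},
    {"x": -0.88, "y": -0.58, "z": -0.1, "rx": -0.07, "ry": 0.15, "rz": 0.28, "fingers": -1},
    {"x": -0.88, "y": -0.58, "z": -0.1, "rx": -0.07, "ry": 0.15, "rz": 0.28, "fingers": -1},
    {"x": -0.88, "y": -0.58, "z": -0.1, "rx": -0.07, "ry": 0.15, "rz": 0.28, "fingers": -1},
    {"x": -0.88, "y": -0.58, "z": -0.1, "rx": -0.07, "ry": 0.15, "rz": 0.28, "fingers": -1},
    {"x": -0.88, "y": -0.58, "z": -0.1, "rx": -0.07, "ry": 0.15, "rz": 0.28, "fingers": -1},
    {"x": -0.88, "y": -0.58, "z": -0.1, "rx": -0.07, "ry": 0.15, "rz": 0.28, "fingers": -1}
  ]
}}

```text
t: 1.72
position: [0.4399, 0.2815, 0.3228]
orientation: [-1.288, -2.633, -0.237]
wrist_force: [0.2, -0.2, -0.1]
width: 0.0952
gripper_force: 0.0
```

```bash
cat > go.py <<'E'
import sys
from cell import robot
from h import *
s=robot.get_state(); F=feats(*FX); P,ss,t,n=fix(*FX[:3])
print(s['t'],s['position'].round(4),s['wrist_force'].round(1),s['width'])
E
python3 - <<'E'
from go import *
p=F['C']*.5+F['kmid']*.5+n*.21
print(rows(s,p,Tool()))
E
```

```text
1.7167 [0.4399 0.2815 0.3228] [ 0.2 -0.2 -0.1] 0.09517759855225559
('xyz', [-1.0069, -0.144, -0.273], 'r', [-0.0752, 0.1624, 0.2764])
```

{"op": "play_rows", "data": {
  "moves": [
    {"x": -1.0, "y": -0.144, "z": -0.273, "rx": -0.075, "ry": 0.162, "rz": 0.276, "fingers": -1},
    {"x": -1.0, "y": -0.144, "z": -0.273, "rx": -0.075, "ry": 0.162, "rz": 0.276, "fingers": -1},
    {"x": -1.0, "y": -0.144, "z": -0.273, "rx": -0.075, "ry": 0.162, "rz": 0.276, "fingers": -1},
    {"x": -1.0, "y": -0.144, "z": -0.273, "rx": -0.075, "ry": 0.162, "rz": 0.276, "fingers": -1},
    {"x": -1.0, "y": -0.144, "z": -0.273, "rx": -0.075, "ry": 0.162, "rz": 0.276, "fingers": -1},
    {"x": -1.0, "y": -0.144, "z": -0.273, "rx": -0.075, "ry": 0.162, "rz": 0.276, "fingers": -1},
    {"x": -1.0, "y": -0.144, "z": -0.273, "rx": -0.075, "ry": 0.162, "rz": 0.276, "fingers": -1},
    {"x": -1.0, "y": -0.144, "z": -0.273, "rx": -0.075, "ry": 0.162, "rz": 0.276, "fingers": -1}
  ]
}}

```text
t: 2.38
position: [0.5953, 0.0075, 0.324]
orientation: [-1.7, -2.097, -0.454]
wrist_force: [-0.3, 0.3, 0.1]
width: 0.0954
gripper_force: 0.0
```

```bash
python3 - <<'E'
from go import *
from cell import read_camera
p=F['C']*.5+F['kmid']*.5+n*.21
print(rows(s,p,Tool()))
r=read_camera('wrist'); c=wcam(r,s)
im=r['img'][:,:,::-1].copy(); cv2.imwrite('pics/w1raw.png',im)
im=cv2.resize(im,(800,600))
for k,X in F.items():
    q=proj(c,X)[0]; print(k,q.round(1)); cv2.drawMarker(im,tuple(int(v/.7) for v in q),(255,0,255),0,10,1)
cv2.imwrite('pics/w1.png',im)
for m in ['red','yellow']: print(m,blobs(r['img'],hsvm(r['img'],m),40))
E
```

```text
2.3833 [0.5953 0.0075 0.324 ] [-0.3  0.3  0.1] 0.09538284584078144
('xyz', [-0.0017, 0.0013, -0.003], 'r', [-0.0002, 0.0008, -0.0003])
deck [241.2  96.9]
lug [160.7 158.8]
bush [240.7 186.6]
ktop [315.7 225.7]
kmid [312.1 214.5]
C [241.9 183.5]
red [(np.int32(834), [311.4, 214.9], [299, 194, 28, 41])]
yellow [(np.int32(3107), [164.5, 156.5], [127, 123, 76, 68])]
```

View pics/w1.png

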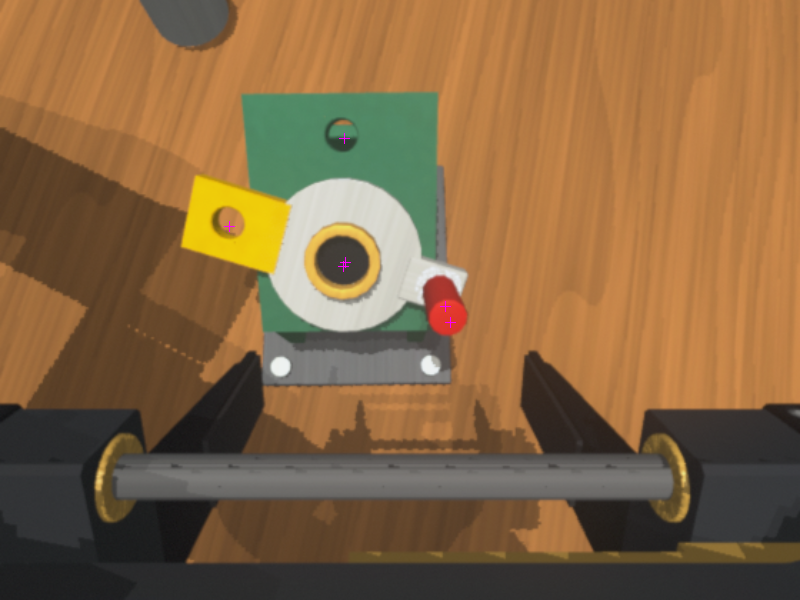

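```bash
python3 - <<'E'
from go import *
from cell import read_camera
cs={k:read_camera(k) for k in ['scene','top','wrist']}; cs['wrist']=wcam(cs['wrist'],s)
pk={'scene':dict(deck=(466,233),lug=(417,250),bush=(454,272)),'top':dict(deck=(316,265),lug=(348,304),bush=(359.5,264)),'wrist':dict(deck=(341.5,134),lug=(228,221.5),bush=(342.5,261),ktop=(449,317))}
def f(p):
    F=feats(*p); o=[]
    for c in cs:
        for k in pk[c]: o+=list((proj(cs[c],F[k])[0]-(np.array(pk[c][k])*.7))*(3 if c=='wrist' else 1))
    return np.array(o)
b=least_squares(f,FX,loss='soft_l1'); print(b.x.tolist(),f(b.x).round(1))
open('h.py','a').write(f'FX={b.x.tolist()}\n')
F=feats(*b.x);P,ss,t,n=fix(*b.x[:3])
import h; h.FX=b.x
print(rows(s,F['kmid']+n*(.008+.059+.06),h.Tool()),rows(s,F['kmid']+n*(.008+.059),h.Tool()))
E
```

```text
2.4333 [0.5964 0.0058 0.3237] [-1.6 -2.2 -2.1] 0.094826982900007
[0.5388219654285009, 0.12783722536331452, 1.7885955203503565, 1.251512405462405] [-0.6 -1.  -1.  -0.7 -0.4 -0.9 -1.1 -0.8 -0.3 -0.7  0.4 -0.9  0.2 -0.9
 -0.2 -0.1 -0.5  1.4  0.5  0. ]
('xyz', [-0.0252, 0.1021, 0.2262], 'r', [0.0033, 0.0012, -0.0062]) ('xyz', [-0.0248, 0.101, 0.4262], 'r', [0.0033, 0.0012, -0.0062])
```

{"op": "play_rows", "data": {
  "moves": [
    {"x": -0.025, "y": 0.1, "z": 0.1, "rx": 0.003, "rz": -0.006, "fingers": -0.2},
    {"x": -0.025, "y": 0.1, "z": 0.2, "rx": 0.003, "rz": -0.006, "fingers": -0.2},
    {"x": -0.025, "y": 0.1, "z": 0.28, "rx": 0.003, "rz": -0.006, "fingers": -0.2},
    {"x": -0.025, "y": 0.1, "z": 0.36, "rx": 0.003, "rz": -0.006, "fingers": -0.2},
    {"x": -0.025, "y": 0.1, "z": 0.425, "rx": 0.003, "rz": -0.006, "fingers": -0.2},
    {"x": -0.025, "y": 0.1, "z": 0.425, "rx": 0.003, "rz": -0.006, "fingers": -0.2},
    {"x": -0.025, "y": 0.1, "z": 0.425, "rx": 0.003, "rz": -0.006, "fingers": -0.2}
  ],
  "grip_force": 12
}}

```text
validation failed for argument at $.mo...
```

```bash
python3 - <<'E'
from go import *
from cell import read_camera
print(rows(s,F['kmid']+n*(.008+.059),Tool()))
r=read_camera('wrist'); cv2.imwrite('pics/w2.png',cv2.resize(r['img'][:,:,::-1],(800,600)))
E
```

```text
2.5833 [0.5936 0.0112 0.324 ] [ 0.1 -0.2 -0.2] 0.09497081975524836
('xyz', [-0.0431, 0.1075, 0.417], 'r', [0.0016, 0.0, -0.0048])
```

View pics/w2.png

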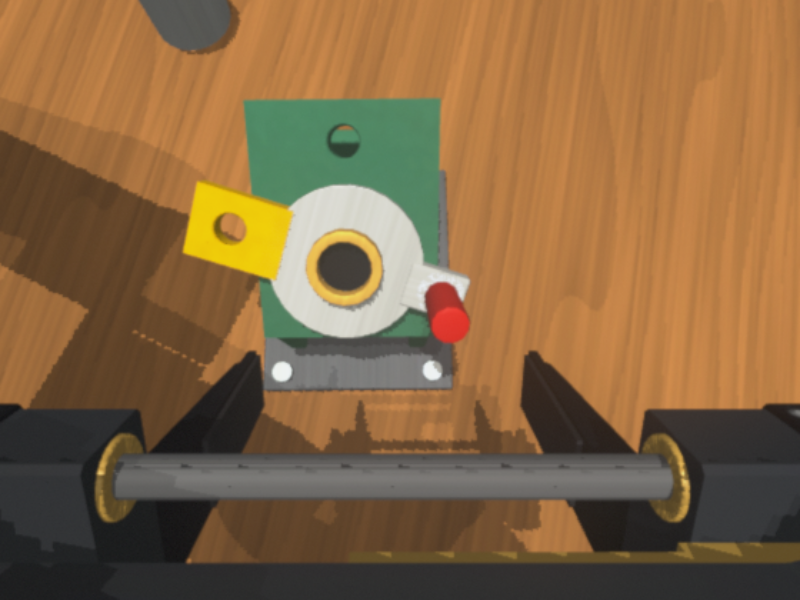

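The call was refused (all keys are probably needed). The picture shows the arm has settled by a few mm since the fit: deck hole (344,140), lug hole (229,228), bush (344,268), knob top (451,324). I'll refit from a settled reading.

```bash
python3 - <<'E'
from go import *
import h
from cell import read_camera
cs={k:read_camera(k) for k in ['scene','top']}
im0=cv2.imread('pics/w2.png')
for i in range(4):
    s=robot.get_state(); r=read_camera('wrist'); print(s['position'].round(4), np.round(s['orientation'],4),np.abs(cv2.resize(r['img'][:,:,::-1],(800,600)).astype(int)-im0).mean(), blobs(r['img'],hsvm(r['img'],'yellow'),400)[0][1])
cs['wrist']=wcam(r,s)
pk={'scene':dict(deck=(466,233),lug=(417,250),bush=(454,272)),'top':dict(deck=(316,265),lug=(348,304),bush=(359.5,264)),'wrist':dict(deck=(344,140.5),lug=(229.5,228),bush=(344,268),ktop=(451,324))}
def f(p):
    F=feats(*p); o=[]
    for c in cs:
        for k in pk[c]: o+=list((proj(cs[c],F[k])[0]-(np.array(pk[c][k])*.7))*(3 if c=='wrist' else 1))
    return np.array(o)
b=least_squares(f,FX,loss='soft_l1'); print(b.x.tolist(),f(b.x).round(1))
open('h.py','a').write(f'FX={b.x.tolist()}\n')
F=feats(*b.x);P,ss,t,n=fix(*b.x[:3]); h.FX=b.x
print(rows(s,F['kmid']+n*(.008+.059),h.Tool()))
E
```

```text
2.6333 [0.5933 0.012  0.3242] [0.1 0.7 0.6] 0.09519283855873382
[0.5931 0.0126 0.3245] [-1.6952 -2.0989 -0.4529] 1.8782229166666666 [166.2, 162.3]
[0.5932 0.0126 0.3246] [-1.6952 -2.0991 -0.4529] 1.8454048611111111 [166.1, 162.2]
[0.5932 0.0125 0.3247] [-1.6952 -2.0993 -0.453 ] 1.755382638888889 [166.2, 162.1]
[0.5933 0.0124 0.3247] [-1.6953 -2.0993 -0.4531] 1.63528125 [166.1, 162.0]
[0.5368328416178315, 0.1308553819714128, 1.788405429941254, 1.2594311179016913] [-0.8 -2.1 -1.3 -1.6 -0.6 -2.1 -2.4 -0.2 -1.5  0.  -0.9 -0.3 -0.1 -0.7
  0.5  0.5 -0.1  0.4 -0.1  0.2]
('xyz', [-0.0368, 0.1037, 0.4224], 'r', [0.0014, 0.0003, -0.0031])
```

{"op": "play_rows", "data": {
  "moves": [
    {"x": -0.037, "y": 0.104, "z": 0.1, "rx": 0, "ry": 0, "rz": -0.003, "fingers": -0.2},
    {"x": -0.037, "y": 0.104, "z": 0.2, "rx": 0, "ry": 0, "rz": -0.003, "fingers": -0.2},
    {"x": -0.037, "y": 0.104, "z": 0.28, "rx": 0, "ry": 0, "rz": -0.003, "fingers": -0.2},
    {"x": -0.037, "y": 0.104, "z": 0.36, "rx": 0, "ry": 0, "rz": -0.003, "fingers": -0.2},
    {"x": -0.037, "y": 0.104, "z": 0.422, "rx": 0, "ry": 0, "rz": -0.003, "fingers": -0.2},
    {"x": -0.037, "y": 0.104, "z": 0.422, "rx": 0, "ry": 0, "rz": -0.003, "fingers": -0.2},
    {"x": -0.037, "y": 0.104, "z": 0.422, "rx": 0, "ry": 0, "rz": -0.003, "fingers": -0.2},
    {"x": -0.037, "y": 0.104, "z": 0.422, "rx": 0, "ry": 0, "rz": -0.003, "fingers": -0.2}
  ],
  "grip_force": 12
}}

```text
t: 3.6
position: [0.6133, 0.0702, 0.2102]
orientation: [-1.692, -2.104, -0.456]
wrist_force: [0.6, -0.7, 0.6]
width: 0.058
gripper_force: 0.0
```

```bash
python3 - <<'E'
from go import *
from cell import read_camera
r=read_camera('wrist'); cv2.imwrite('pics/w3.png',cv2.resize(r['img'][:,:,::-1],(800,600)))
s=robot.get_state()
print(rows(s,F['kmid']+n*(.008+.059),Tool()))
E
```

```text
3.6 [0.6133 0.0702 0.2102] [ 0.6 -0.7  0.6] 0.05795698197786694
('xyz', [0.0031, -0.0023, 0.0058], 'r', [0.0027, 0.0007, -0.0004])
```

View pics/w3.png

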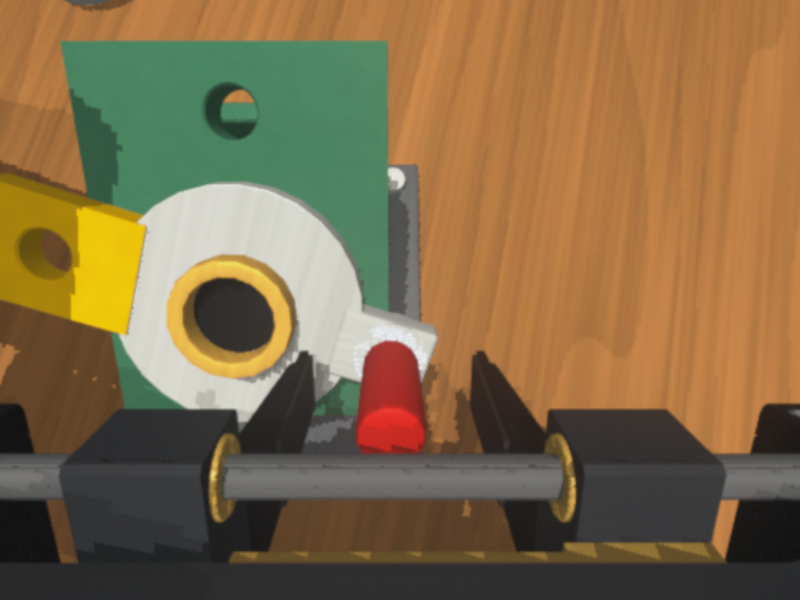

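{"op": "play_rows", "data": {
  "moves": [
    {"x": 0, "y": 0, "z": 0, "rx": 0, "ry": 0, "rz": 0, "fingers": 1},
    {"x": 0, "y": 0, "z": 0, "rx": 0, "ry": 0, "rz": 0, "fingers": 1},
    {"x": 0, "y": 0, "z": 0, "rx": 0, "ry": 0, "rz": 0, "fingers": 1},
    {"x": 0, "y": 0, "z": 0, "rx": 0, "ry": 0, "rz": 0, "fingers": 1},
    {"x": 0, "y": 0, "z": 0, "rx": 0, "ry": 0, "rz": 0, "fingers": 1},
    {"x": 0, "y": 0, "z": 0, "rx": 0, "ry": 0, "rz": 0, "fingers": 1},
    {"x": 0, "y": 0, "z": 0, "rx": 0, "ry": 0, "rz": 0, "fingers": 1},
    {"x": 0, "y": 0, "z": 0, "rx": 0, "ry": 0, "rz": 0, "fingers": 1}
  ],
  "grip_force": 12
}}

```text
t: 4.32
position: [0.6128, 0.0704, 0.2091]
orientation: [-1.692, -2.103, -0.454]
wrist_force: [-0.5, -1.2, 2.4]
width: 0.0212
gripper_force: 12.0
```

```bash
python3 - <<'E'
from go import *
from cell import read_camera
# arc: waypoints in tool frame relative to now, knob dir r(a); tool x=s,y=-t
a0=FX[3]
for i in range(1,9):
    a=a0*(1-i/8)
    d=-.064*np.array([np.cos(a)-np.cos(a0),-(np.sin(a)-np.sin(a0))]); print((d/.3).round(4))
print(rows(s,F['kmid']+n*(.008+.059),Tool()))
E
```

```text
4.3167 [0.6128 0.0704 0.2091] [-0.5 -1.2  2.4] 0.0211526288003979
[-0.031  -0.0128]
[-0.0597 -0.0302]
[-0.0852 -0.052 ]
[-0.1071 -0.0774]
[-0.1246 -0.106 ]
[-0.1375 -0.137 ]
[-0.1453 -0.1696]
[-0.148  -0.2031]
('xyz', [0.0038, -0.0006, 0.0013], 'r', [0.0015, 0.0003, -0.0009])
```

{"op": "play_rows", "data": {
  "moves": [
    {"x": -0.016, "y": -0.006, "z": 0, "rx": 0, "ry": 0, "rz": 0, "fingers": 1},
    {"x": -0.031, "y": -0.013, "z": 0, "rx": 0, "ry": 0, "rz": 0, "fingers": 1},
    {"x": -0.046, "y": -0.021, "z": 0, "rx": 0, "ry": 0, "rz": 0, "fingers": 1},
    {"x": -0.06, "y": -0.03, "z": 0, "rx": 0, "ry": 0, "rz": 0, "fingers": 1},
    {"x": -0.073, "y": -0.041, "z": 0, "rx": 0, "ry": 0, "rz": 0, "fingers": 1},
    {"x": -0.085, "y": -0.052, "z": 0, "rx": 0, "ry": 0, "rz": 0, "fingers": 1},
    {"x": -0.0965, "y": -0.0645, "z": 0, "rx": 0, "ry": 0, "rz": 0, "fingers": 1},
    {"x": -0.107, "y": -0.0775, "z": 0, "rx": 0, "ry": 0, "rz": 0, "fingers": 1}
  ]
}}

```text
t: 4.98
position: [0.5958, 0.038, 0.193]
orientation: [-1.692, -2.102, -0.455]
wrist_force: [-1.2, 2.3, 5.6]
width: 0.0212
gripper_force: 12.0
```

{"op": "play_rows", "data": {
  "moves": [
    {"x": -0.0095, "y": -0.014, "z": 0, "rx": 0, "ry": 0, "rz": 0, "fingers": 1},
    {"x": -0.0175, "y": -0.0285, "z": 0, "rx": 0, "ry": 0, "rz": 0, "fingers": 1},
    {"x": -0.0245, "y": -0.044, "z": 0, "rx": 0, "ry": 0, "rz": 0, "fingers": 1},
    {"x": -0.0305, "y": -0.0595, "z": 0, "rx": 0, "ry": 0, "rz": 0, "fingers": 1},
    {"x": -0.035, "y": -0.0755, "z": 0, "rx": 0, "ry": 0, "rz": 0, "fingers": 1},
    {"x": -0.0385, "y": -0.092, "z": 0, "rx": 0, "ry": 0, "rz": 0, "fingers": 1},
    {"x": -0.041, "y": -0.1255, "z": 0, "rx": 0, "ry": 0, "rz": 0, "fingers": 1},
    {"x": -0.041, "y": -0.1255, "z": 0, "rx": 0, "ry": 0, "rz": 0, "fingers": 1}
  ]
}}

```text
t: 5.65
position: [0.5603, 0.0195, 0.187]
orientation: [-1.692, -2.102, -0.454]
wrist_force: [-1.4, 2.3, 4.7]
width: 0.0216
gripper_force: 12.0
```

```bash
python3 - <<'E'
from go import *
from cell import read_camera
for i in range(4):
    s=robot.get_state(); r=read_camera('wrist')
    print(s['position'].round(4),s['wrist_force'].round(1))
cv2.imwrite('pics/w4.png',cv2.resize(r['img'][:,:,::-1],(800,600)))
F0=feats(*FX[:3],0.)
c=wcam(r,s); print({k:(proj(c,X)[0]/.7).round(0).tolist() for k,X in F0.items()})
print(rows(s,F0['kmid']+n*(.008+.059),Tool()))
E
```

```text
5.65 [0.5603 0.0195 0.187 ] [-1.4  2.3  4.7] 0.021597014898933696
[0.5603 0.0195 0.187 ] [-1.4  2.3  4.7]
[0.5606 0.0196 0.187 ] [-2.4  0.8  5.8]
[0.5608 0.0196 0.1869] [-1.7  1.3  6.7]
[0.5609 0.0196 0.187 ] [-1.7  0.5  7.6]
{'deck': [394.0, -27.0], 'lug': [395.0, -43.0], 'bush': [395.0, 196.0], 'ktop': [396.0, 433.0], 'kmid': [395.0, 390.0], 'C': [395.0, 192.0]}
('xyz', [0.0035, 0.0017, 0.0013], 'r', [0.0013, 0.0, -0.001])
```

View pics/w4.png

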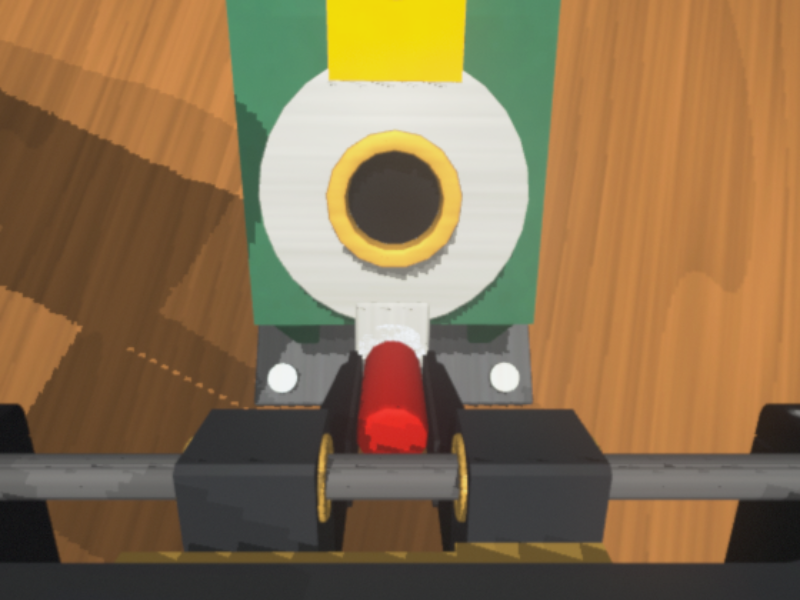

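{"op": "play_rows", "data": {
  "moves": [
    {"x": 0, "y": 0, "z": 0, "rx": 0, "ry": 0, "rz": 0, "fingers": 0},
    {"x": 0, "y": 0, "z": 0, "rx": 0, "ry": 0, "rz": 0, "fingers": 0},
    {"x": 0, "y": 0, "z": 0, "rx": 0, "ry": 0, "rz": 0, "fingers": -0.2},
    {"x": 0, "y": 0, "z": 0, "rx": 0, "ry": 0, "rz": 0, "fingers": -0.2},
    {"x": 0, "y": 0, "z": 0, "rx": 0, "ry": 0, "rz": 0, "fingers": -0.2},
    {"x": 0, "y": 0, "z": -0.08, "rx": 0, "ry": 0, "rz": 0, "fingers": -0.2},
    {"x": 0, "y": 0, "z": -0.18, "rx": 0, "ry": 0, "rz": 0, "fingers": -0.2},
    {"x": 0, "y": 0, "z": -0.28, "rx": 0, "ry": 0, "rz": 0, "fingers": -0.2}
  ]
}}

```text
t: 6.52
position: [0.5703, -0.0214, 0.2601]
orientation: [-1.691, -2.102, -0.453]
wrist_force: [0.5, 0.7, -0.8]
width: 0.057
gripper_force: 0.0
```

{"op": "play_rows", "data": {
  "moves": [
    {"x": 0.2, "y": 0, "z": -0.1, "rx": 0, "ry": 0, "rz": 0, "fingers": -0.2},
    {"x": 0.2, "y": 0, "z": -0.1, "rx": 0, "ry": 0, "rz": 0, "fingers": -0.2},
    {"x": 0.2, "y": 0, "z": -0.1, "rx": 0, "ry": 0, "rz": 0, "fingers": -0.2},
    {"x": 0.2, "y": 0, "z": -0.1, "rx": 0, "ry": 0, "rz": 0, "fingers": -0.2},
    {"x": 0.2, "y": 0, "z": -0.1, "rx": 0, "ry": 0, "rz": 0, "fingers": -0.2},
    {"x": 0.2, "y": 0, "z": -0.1, "rx": 0, "ry": 0, "rz": 0, "fingers": -0.2}
  ]
}}

```text
t: 7.02
position: [0.5623, 0.0146, 0.3143]
orientation: [-1.692, -2.101, -0.453]
wrist_force: [0.4, -0.5, -0.1]
width: 0.0571
gripper_force: 0.0
```

```bash
python3 - <<'E'
from go import *
from cell import read_camera
for i in range(4):
    s=robot.get_state(); r=read_camera('wrist')
print(s['position'].round(4),s['orientation'].round(4).tolist())
F0=feats(*FX[:3],0.)
c=wcam(r,s); print({k:proj(c,X)[0].round(1).tolist() for k,X in F0.items()})
q=proj(c,F0['lug'])[0].astype(int); x0=max(0,q[0]-60);y0=max(0,q[1]-45)
print(x0,y0); cv2.imwrite('pics/w5.png',cv2.resize(r['img'][y0:y0+150,x0:x0+120,::-1],(480,600),interpolation=cv2.INTER_CUBIC))
b=[b for b in blobs(r['img'],hsvm(r['img'],'yellow'),300)];print(b)
E
```

```text
7.0167 [0.5623 0.0146 0.3143] [ 0.4 -0.5 -0.1] 0.05713687008287685
[0.5625 0.0146 0.3145] [-1.6922, -2.1007, -0.4535]
{'deck': [274.6, 101.3], 'lug': [274.7, 101.5], 'bush': [274.9, 194.4], 'ktop': [275.2, 290.4], 'kmid': [275.1, 273.7], 'C': [274.8, 190.9]}
214 56
[(np.int32(3645), [275.3, 109.3], [247, 72, 58, 75])]
```

View pics/w5.png

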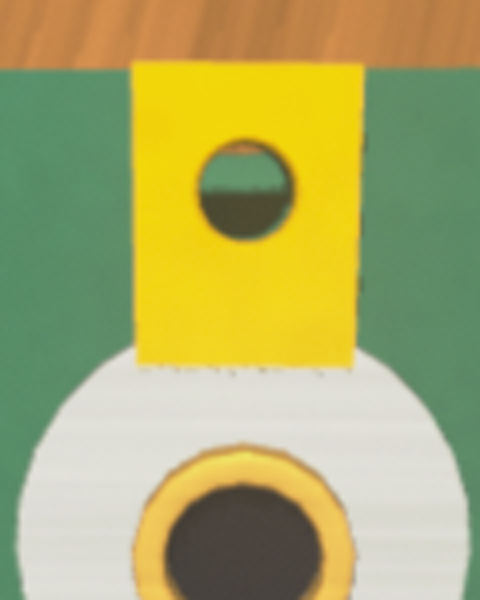

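```bash
cat >> h.py <<'E'
def hit(c,px,p0,nn):
    Rm=cv2.Rodrigues(np.array(c['rvec'],float))[0]; o=-Rm.T@np.array(c['tvec']).ravel()
    d=Rm.T@np.linalg.inv(c['camera_matrix'])@np.array([px[0],px[1],1.]); return o+d*(nn@(p0-o))/(nn@d)
E
python3 - <<'E'
from go import *
from cell import read_camera
r=read_camera('wrist'); s=robot.get_state();c=wcam(r,s)
L=hit(c,(275.5,103.5),F['C'],n); print('lug',L.tolist(),'model',feats(*FX[:3],0)['lug'])
open('h.py','a').write(f'LUG=np.array({L.tolist()})\n')
print(rows(s,[.443,-.235,.29],Tool(False)))
E
```

```text
7.2167 [0.5625 0.0147 0.3147] [-0.5  0.  -0.1] 0.056925797505235354
lug [0.5255770550507852, 0.18546761228996755, 0.1706650004302192] model [0.52453717 0.18646416 0.17135641]
('xyz', [-0.6722, -0.5666, -0.2926], 'r', [0.0007, -0.3334, -0.0017])
```

{"op": "play_rows", "data": {
  "moves": [
    {"x": -0.672, "y": -0.567, "z": -0.293, "rx": 0, "ry": -0.333, "rz": -0.002, "fingers": -0.2},
    {"x": -0.672, "y": -0.567, "z": -0.293, "rx": 0, "ry": -0.333, "rz": -0.002, "fingers": -0.2},
    {"x": -0.672, "y": -0.567, "z": -0.293, "rx": 0, "ry": -0.333, "rz": -0.002, "fingers": -0.2},
    {"x": -0.672, "y": -0.567, "z": -0.293, "rx": 0, "ry": -0.333, "rz": -0.002, "fingers": -0.2},
    {"x": -0.672, "y": -0.567, "z": -0.293, "rx": 0, "ry": -0.333, "rz": -0.002, "fingers": -0.2},
    {"x": -0.672, "y": -0.567, "z": -0.293, "rx": 0, "ry": -0.333, "rz": -0.002, "fingers": -0.2},
    {"x": -0.672, "y": -0.567, "z": -0.293, "rx": 0, "ry": -0.333, "rz": -0.002, "fingers": -0.2},
    {"x": -0.672, "y": -0.567, "z": -0.293, "rx": 0, "ry": -0.333, "rz": -0.002, "fingers": -0.2}
  ]
}}

```text
t: 7.93
position: [0.4412, -0.2383, 0.2902]
orientation: [1.97, 2.446, 0.002]
wrist_force: [1.0, 0.7, -0.5]
width: 0.057
gripper_force: 0.0
```

{"op": "play_rows", "data": {
  "moves": [
    {"x": 0, "y": 0, "z": 0, "rx": 0, "ry": 0, "rz": 0, "fingers": -0.2},
    {"x": 0, "y": 0, "z": 0, "rx": 0, "ry": 0, "rz": 0, "fingers": -0.2},
    {"x": 0, "y": 0, "z": 0, "rx": 0, "ry": 0, "rz": 0, "fingers": -0.2}
  ]
}}

```text
t: 8.18
position: [0.4433, -0.234, 0.2907]
orientation: [1.965, 2.45, 0.003]
wrist_force: [-0.3, 0.0, -0.2]
width: 0.0571
gripper_force: 0.0
```

```bash
python3 - <<'E'
from go import *
from cell import read_camera
s=robot.get_state(); r=read_camera('wrist');c=wcam(r,s)
print(rows(s,[.443,-.235,.29],Tool(False)))
for h in (.05,.058,.115): print(h,(proj(c,[.443,-.235,h])[0]/.7).round(0))
print(blobs(r['img'],hsvm(r['img'],'blue'),40))
cv2.imwrite('pics/w6.png',cv2.resize(r['img'][:,:,::-1],(800,600)))
E
```

```text
8.1833 [ 0.4433 -0.234   0.2907] [-0.3  0.  -0.2] 0.05707851650695212
('xyz', [-0.0029, -0.0018, 0.0023], 'r', [0.0014, -0.0002, 0.0009])
0.05 [391. 272.]
0.058 [391. 275.]
0.115 [391. 302.]
[(np.int32(212), [307.8, 87.4], [300, 80, 16, 16]), (np.int32(3405), [112.2, 130.4], [70, 107, 88, 52]), (np.int32(327), [274.1, 209.1], [263, 200, 23, 21])]
```

View pics/w6.png

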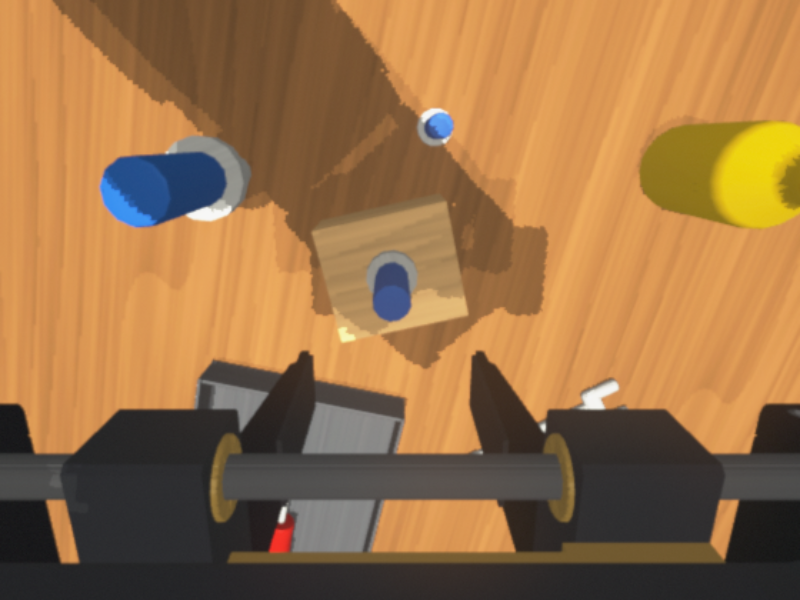

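```bash
python3 - <<'E'
from go import *
from cell import read_camera
s=robot.get_state(); r=read_camera('wrist');c=wcam(r,s);z=np.array([0,0,1.])
p1=hit(c,(392*.7,303*.7),np.array([0,0,.115]),z);p2=hit(c,(391.5*.7,276.5*.7),np.array([0,0,.058]),z)
print(p1,p2); p=(p1+p2)/2; p[2]=.149
print(rows(s,p,Tool(False)))
E
```

```text
8.2333 [ 0.4434 -0.2339  0.2907] [-0.2 -0.5  0.4] 0.05722170713516072
[ 0.44355205 -0.23566316  0.115     ] [ 0.44339188 -0.23567041  0.058     ]
('xyz', [-0.0059, -0.0021, 0.4724], 'r', [0.0014, -0.0002, 0.0012])
```

{"op": "play_rows", "data": {
  "moves": [
    {"x": -0.006, "y": -0.002, "z": 0.12, "rx": 0, "ry": 0, "rz": 0, "fingers": -0.2},
    {"x": -0.006, "y": -0.002, "z": 0.24, "rx": 0, "ry": 0, "rz": 0, "fingers": -0.2},
    {"x": -0.006, "y": -0.002, "z": 0.36, "rx": 0, "ry": 0, "rz": 0, "fingers": -0.2},
    {"x": -0.006, "y": -0.002, "z": 0.43, "rx": 0, "ry": 0, "rz": 0, "fingers": -0.2},
    {"x": -0.006, "y": -0.002, "z": 0.472, "rx": 0, "ry": 0, "rz": 0, "fingers": -0.2},
    {"x": -0.006, "y": -0.002, "z": 0.472, "rx": 0, "ry": 0, "rz": 0, "fingers": -0.2},
    {"x": -0.006, "y": -0.002, "z": 0.472, "rx": 0, "ry": 0, "rz": 0, "fingers": -0.2},
    {"x": -0.006, "y": -0.002, "z": 0.472, "rx": 0, "ry": 0, "rz": 0, "fingers": -0.2}
  ]
}}

```text
t: 8.95
position: [0.4436, -0.2365, 0.15]
orientation: [1.964, 2.449, 0.003]
wrist_force: [-0.2, -0.1, -0.8]
width: 0.0569
gripper_force: 0.0
```

```bash
python3 - <<'E'
from go import *
print(rows(s,[.4435,-.23567,.149],Tool(False)))
E
```

```text
8.95 [ 0.4436 -0.2365  0.15  ] [-0.2 -0.1 -0.8] 0.05693045737940651
('xyz', [0.0027, 0.0003, 0.0033], 'r', [0.0019, 0.0005, 0.0008])
```

{"op": "play_rows", "data": {
  "moves": [
    {"x": 0, "y": 0, "z": 0, "rx": 0, "ry": 0, "rz": 0, "fingers": 1},
    {"x": 0, "y": 0, "z": 0, "rx": 0, "ry": 0, "rz": 0, "fingers": 1},
    {"x": 0, "y": 0, "z": 0, "rx": 0, "ry": 0, "rz": 0, "fingers": 1},
    {"x": 0, "y": 0, "z": 0, "rx": 0, "ry": 0, "rz": 0, "fingers": 1},
    {"x": 0, "y": 0, "z": 0, "rx": 0, "ry": 0, "rz": 0, "fingers": 1},
    {"x": 0, "y": 0, "z": 0, "rx": 0, "ry": 0, "rz": 0, "fingers": 1},
    {"x": 0, "y": 0, "z": 0, "rx": 0, "ry": 0, "rz": 0, "fingers": 1},
    {"x": 0, "y": 0, "z": 0, "rx": 0, "ry": 0, "rz": 0, "fingers": 1}
  ],
  "grip_force": 35
}}

```text
t: 9.62
position: [0.4431, -0.2367, 0.1492]
orientation: [1.966, 2.449, 0.003]
wrist_force: [-0.2, -0.4, 1.8]
width: 0.0214
gripper_force: 35.0
```

```bash
python3 - <<'E'
from go import *
print(rows(s,[.4435,-.23567,.149],Tool(False)))
E
```

```text
9.6167 [ 0.4431 -0.2367  0.1492] [-0.2 -0.4  1.8] 0.021354511610203058
('xyz', [0.0031, 0.002, 0.0007], 'r', [0.0015, 0.0, 0.0003])
```

{"op": "play_rows", "data": {
  "moves": [
    {"x": 0, "y": 0, "z": -0.06, "rx": 0, "ry": 0, "rz": 0, "fingers": 1},
    {"x": 0, "y": 0, "z": -0.16, "rx": 0, "ry": 0, "rz": 0, "fingers": 1},
    {"x": 0, "y": 0, "z": -0.26, "rx": 0, "ry": 0, "rz": 0, "fingers": 1},
    {"x": 0, "y": 0, "z": -0.36, "rx": 0, "ry": 0, "rz": 0, "fingers": 1},
    {"x": 0, "y": 0, "z": -0.46, "rx": 0, "ry": 0, "rz": 0, "fingers": 1},
    {"x": 0, "y": 0, "z": -0.56, "rx": 0, "ry": 0, "rz": 0, "fingers": 1},
    {"x": 0, "y": 0, "z": -0.66, "rx": 0, "ry": 0, "rz": 0, "fingers": 1},
    {"x": 0, "y": 0, "z": -0.7, "rx": 0, "ry": 0, "rz": 0, "fingers": 1}
  ]
}}

```text
t: 10.28
position: [0.4428, -0.2369, 0.3627]
orientation: [1.963, 2.446, 0.003]
wrist_force: [0.7, -0.9, -2.5]
width: 0.0215
gripper_force: 35.0
```

```bash
python3 - <<'E'
from go import *
p=LUG+n*(.0992+.045+.06);print(p)
print(rows(s,p,Tool()),rows(s,p,Tool(),.7))
E
```

```text
10.2833 [ 0.4428 -0.2369  0.3627] [ 0.7 -0.9 -2.5] 0.021459891154208363
[0.54762001 0.0857755  0.34750739]
('xyz', [0.9745, 0.5737, 0.0505], 'r', [0.003, 0.3352, 0.0012]) ('xyz', [0.6822, 0.4016, 0.0354], 'r', [0.0021, 0.2347, 0.0008])
```

{"op": "play_rows", "data": {
  "moves": [
    {"x": 0.1, "y": 0.06, "z": 0.005, "rx": 0, "ry": 0.034, "rz": 0, "fingers": 1},
    {"x": 0.22, "y": 0.13, "z": 0.01, "rx": 0, "ry": 0.075, "rz": 0, "fingers": 1},
    {"x": 0.34, "y": 0.2, "z": 0.017, "rx": 0, "ry": 0.117, "rz": 0, "fingers": 1},
    {"x": 0.46, "y": 0.27, "z": 0.023, "rx": 0.001, "ry": 0.158, "rz": 0.001, "fingers": 1},
    {"x": 0.58, "y": 0.34, "z": 0.03, "rx": 0.002, "ry": 0.2, "rz": 0.001, "fingers": 1},
    {"x": 0.7, "y": 0.41, "z": 0.036, "rx": 0.002, "ry": 0.24, "rz": 0.001, "fingers": 1},
    {"x": 0.82, "y": 0.483, "z": 0.042, "rx": 0.003, "ry": 0.282, "rz": 0.001, "fingers": 1},
    {"x": 0.91, "y": 0.536, "z": 0.047, "rx": 0.003, "ry": 0.313, "rz": 0.001, "fingers": 1}
  ]
}}

```text
t: 10.95
position: [0.5409, 0.0672, 0.3449]
orientation: [-1.704, -2.122, -0.426]
wrist_force: [-0.2, 0.1, -2.6]
width: 0.0209
gripper_force: 35.0
```

{"op": "play_rows", "data": {
  "moves": [
    {"x": 0.06, "y": 0.038, "z": 0.036, "rx": 0, "ry": 0.022, "rz": 0, "fingers": 1},
    {"x": 0.06, "y": 0.038, "z": 0.036, "rx": 0, "ry": 0.022, "rz": 0, "fingers": 1},
    {"x": 0.06, "y": 0.038, "z": 0.036, "rx": 0, "ry": 0.022, "rz": 0, "fingers": 1},
    {"x": 0.06, "y": 0.038, "z": 0.036, "rx": 0, "ry": 0.022, "rz": 0, "fingers": 1},
    {"x": 0.06, "y": 0.038, "z": 0.036, "rx": 0, "ry": 0.022, "rz": 0, "fingers": 1}
  ]
}}

```text
t: 11.37
position: [0.547, 0.0867, 0.3444]
orientation: [-1.689, -2.1, -0.451]
wrist_force: [0.5, 0.3, -2.7]
width: 0.0214
gripper_force: 35.0
```

```bash
python3 - <<'E'
from go import *
from cell import read_camera
p=LUG+n*(.0992+.045+.06);print(p)
for i in range(4): s=robot.get_state();r=read_camera('wrist')
c=wcam(r,s); print(s['position'].round(4),rows(s,p,Tool()))
T=R.from_rotvec(s['orientation']).as_matrix()
print('lug',proj(c,LUG)/.7,'tip',proj(c,s['position']+T[:,2]*.1442)/.7,'sh',proj(c,s['position']+T[:,2]*.0992)/.7)
cv2.imwrite('pics/w7.png',cv2.resize(r['img'][:,:,::-1],(800,600)))
E
```

```text
11.3667 [0.547  0.0867 0.3444] [ 0.5  0.3 -2.7] 0.021358796226556002
[0.54762001 0.0857755  0.34750739]
[0.5471 0.0868 0.3445] ('xyz', [0.0019, 0.001, -0.0104], 'r', [-0.001, -0.0015, -0.0013])
lug [[394.09746643 286.47393871]] tip [[393.35450447 318.42836879]] sh [[393.7074282  355.42874558]]
```

View pics/w7.png

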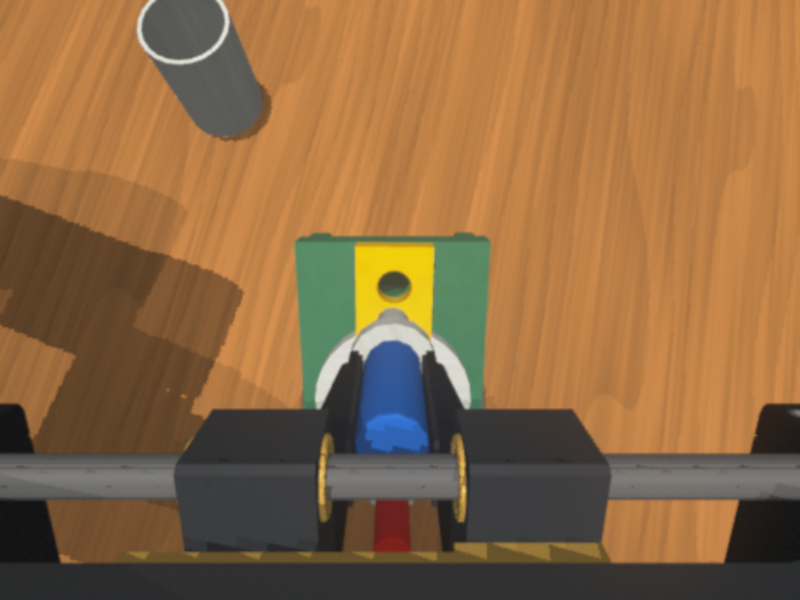

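{"op": "play_rows", "data": {
  "moves": [
    {"x": 0.002, "y": 0.001, "z": 0.07, "rx": 0, "ry": -0.001, "rz": 0, "fingers": 1},
    {"x": 0.002, "y": 0.001, "z": 0.13, "rx": 0, "ry": -0.001, "rz": 0, "fingers": 1},
    {"x": 0.002, "y": 0.001, "z": 0.165, "rx": 0, "ry": -0.001, "rz": 0, "fingers": 1},
    {"x": 0.002, "y": 0.001, "z": 0.185, "rx": 0, "ry": -0.001, "rz": 0, "fingers": 1},
    {"x": 0.002, "y": 0.001, "z": 0.2, "rx": 0, "ry": -0.001, "rz": 0, "fingers": 1},
    {"x": 0.002, "y": 0.001, "z": 0.215, "rx": 0, "ry": -0.001, "rz": 0, "fingers": 1},
    {"x": 0.002, "y": 0.001, "z": 0.225, "rx": 0, "ry": -0.001, "rz": 0, "fingers": 1},
    {"x": 0.002, "y": 0.001, "z": 0.225, "rx": 0, "ry": -0.001, "rz": 0, "fingers": 1}
  ]
}}

```text
t: 12.23
position: [0.5399, 0.1212, 0.2862]
orientation: [-1.688, -2.101, -0.45]
wrist_force: [-0.4, -0.3, -2.3]
width: 0.0212
gripper_force: 35.0
```

```bash
python3 - <<'E'
from go import *
from cell import read_camera
for i in range(3): s=robot.get_state();r=read_camera('wrist')
print(s['wrist_force'].round(1),s['ft_torque'].round(2),rows(s,LUG+n*.0992,Tool()))
E
```

```text
12.2333 [0.5399 0.1212 0.2862] [-0.4 -0.3 -2.3] 0.021235681067517418
[ 1.   0.5 -3.2] [-0.48 -0.06  0.01] ('xyz', [-0.0027, -0.0004, 0.114], 'r', [-0.0012, -0.0007, -0.0007])
```

{"op": "play_rows", "data": {
  "moves": [
    {"x": -0.002, "y": 0, "z": 0.012, "rx": 0, "ry": 0, "rz": 0, "fingers": 1},
    {"x": -0.002, "y": 0, "z": 0.024, "rx": 0, "ry": 0, "rz": 0, "fingers": 1},
    {"x": -0.002, "y": 0, "z": 0.036, "rx": 0, "ry": 0, "rz": 0, "fingers": 1},
    {"x": -0.002, "y": 0, "z": 0.048, "rx": 0, "ry": 0, "rz": 0, "fingers": 1},
    {"x": -0.002, "y": 0, "z": 0.06, "rx": 0, "ry": 0, "rz": 0, "fingers": 1},
    {"x": -0.002, "y": 0, "z": 0.072, "rx": 0, "ry": 0, "rz": 0, "fingers": 1},
    {"x": -0.002, "y": 0, "z": 0.072, "rx": 0, "ry": 0, "rz": 0, "fingers": 1}
  ]
}}

```text
t: 12.97
position: [0.5373, 0.1315, 0.2666]
orientation: [-1.688, -2.1, -0.449]
wrist_force: [0.2, 0.5, -2.1]
width: 0.0212
gripper_force: 35.0
```

```bash
python3 - <<'E'
from go import *
print(s['wrist_force'].round(1),s['ft_torque'].round(2),rows(s,LUG+n*.0992,Tool()))
E
```

```text
12.9667 [0.5373 0.1315 0.2666] [ 0.2  0.5 -2.1] 0.02117633223287678
[ 0.2  0.5 -2.1] [-0.51 -0.04  0.02] ('xyz', [-0.0006, 0.0008, 0.0382], 'r', [-0.0022, -0.0009, -0.001])
```

{"op": "play_rows", "data": {
  "moves": [
    {"x": 0, "y": 0, "z": 0.01, "rx": 0, "ry": 0, "rz": 0, "fingers": 1},
    {"x": 0, "y": 0, "z": 0.02, "rx": 0, "ry": 0, "rz": 0, "fingers": 1},
    {"x": 0, "y": 0, "z": 0.028, "rx": 0, "ry": 0, "rz": 0, "fingers": 1},
    {"x": 0, "y": 0, "z": 0.034, "rx": 0, "ry": 0, "rz": 0, "fingers": 1},
    {"x": 0, "y": 0, "z": 0.037, "rx": 0, "ry": 0, "rz": 0, "fingers": 1},
    {"x": 0, "y": 0, "z": 0.037, "rx": 0, "ry": 0, "rz": 0, "fingers": 1},
    {"x": 0, "y": 0, "z": 0.037, "rx": 0, "ry": 0, "rz": 0, "fingers": 1}
  ]
}}

```text
t: 13.55
position: [0.5364, 0.1366, 0.2577]
orientation: [-1.688, -2.101, -0.45]
wrist_force: [-0.1, -0.3, -2.4]
width: 0.0212
gripper_force: 35.0
```

```bash
python3 - <<'E'
from go import *
print(s['wrist_force'].round(1),s['ft_torque'].round(2),rows(s,LUG+n*.0992,Tool()))
E
```

```text
13.55 [0.5364 0.1366 0.2577] [-0.1 -0.3 -2.4] 0.021173581629314216
[-0.1 -0.3 -2.4] [-0.54 -0.12  0.03] ('xyz', [-0.0007, -0.0, 0.004], 'r', [-0.0015, -0.0007, -0.0008])
```

Still free; press on in 1 mm steps.

{"op": "play_rows", "data": {
  "moves": [
    {"x": 0, "y": 0, "z": 0.003, "rx": 0, "ry": 0, "rz": 0, "fingers": 1},
    {"x": 0, "y": 0, "z": 0.006, "rx": 0, "ry": 0, "rz": 0, "fingers": 1},
    {"x": 0, "y": 0, "z": 0.006, "rx": 0, "ry": 0, "rz": 0, "fingers": 1}
  ]
}}

```text
t: 13.8
position: [0.5368, 0.137, 0.2574]
orientation: [-1.689, -2.102, -0.453]
wrist_force: [0.0, -6.7, 9.6]
width: 0.0213
gripper_force: 35.0
```

{"op": "play_rows", "data": {
  "moves": [
    {"x": 0, "y": 0, "z": 0.003, "rx": 0, "ry": 0, "rz": 0, "fingers": 1},
    {"x": 0, "y": 0, "z": 0.003, "rx": 0, "ry": 0, "rz": 0, "fingers": 1},
    {"x": 0, "y": 0, "z": 0.003, "rx": 0, "ry": 0, "rz": 0, "fingers": 1}
  ]
}}

```text
t: 14.05
position: [0.5371, 0.1372, 0.2573]
orientation: [-1.69, -2.103, -0.454]
wrist_force: [0.3, -11.1, 16.2]
width: 0.0214
gripper_force: 35.0
```

Force is now along the deck normal (~20 N): the shoulder is seated. Release and back off.

{"op": "play_rows", "data": {
  "moves": [
    {"x": 0, "y": 0, "z": -0.002, "rx": 0, "ry": 0, "rz": 0, "fingers": 1},
    {"x": 0, "y": 0, "z": -0.002, "rx": 0, "ry": 0, "rz": 0, "fingers": 0.3},
    {"x": 0, "y": 0, "z": -0.002, "rx": 0, "ry": 0, "rz": 0, "fingers": 0},
    {"x": 0, "y": 0, "z": -0.002, "rx": 0, "ry": 0, "rz": 0, "fingers": -0.2},
    {"x": 0, "y": 0, "z": -0.002, "rx": 0, "ry": 0, "rz": 0, "fingers": -0.2},
    {"x": 0, "y": 0, "z": -0.002, "rx": 0, "ry": 0, "rz": 0, "fingers": -0.2},
    {"x": 0, "y": 0, "z": -0.002, "rx": 0, "ry": 0, "rz": 0, "fingers": -0.2}
  ]
}}

```text
t: 14.63
position: [0.5361, 0.1378, 0.2557]
orientation: [-1.688, -2.101, -0.45]
wrist_force: [-0.2, 0.2, -0.1]
width: 0.0546
gripper_force: 0.0
```

{"op": "play_rows", "data": {
  "moves": [
    {"x": 0, "y": 0, "z": -0.05, "rx": 0, "ry": 0, "rz": 0, "fingers": -0.2},
    {"x": 0, "y": 0, "z": -0.12, "rx": 0, "ry": 0, "rz": 0, "fingers": -0.2},
    {"x": 0, "y": 0, "z": -0.22, "rx": 0, "ry": 0, "rz": 0, "fingers": -0.2},
    {"x": -0.08, "y": 0, "z": -0.32, "rx": 0, "ry": 0, "rz": 0, "fingers": -0.2},
    {"x": -0.16, "y": 0, "z": -0.4, "rx": 0, "ry": 0, "rz": 0, "fingers": -0.2},
    {"x": -0.2, "y": 0, "z": -0.45, "rx": 0, "ry": 0, "rz": 0, "fingers": -0.2},
    {"x": -0.2, "y": 0, "z": -0.45, "rx": 0, "ry": 0, "rz": 0, "fingers": -0.2},
    {"x": -0.2, "y": 0, "z": -0.45, "rx": 0, "ry": 0, "rz": 0, "fingers": -0.2}
  ]
}}

```text
t: 15.3
position: [0.5622, 0.0205, 0.3425]
orientation: [-1.69, -2.1, -0.451]
wrist_force: [0.3, 0.8, 0.1]
width: 0.0571
gripper_force: 0.0
```

```bash
python3 - <<'E'
from go import *
from cell import read_camera
for i in range(3): s=robot.get_state();r=read_camera('wrist')
c=wcam(r,s)
for h in (0,.008,.065): print(h,(proj(c,LUG+n*h)[0]/.7).round(0))
a=cv2.resize(r['img'][:,:,::-1],(440,330)); q=read_camera('scene')['img'][110:260,230:400,::-1]
cv2.imwrite('pics/w8.png',np.hstack([a,cv2.resize(q,(360,330),interpolation=cv2.INTER_CUBIC)]))
E
```

```text
15.3 [0.5622 0.0205 0.3425] [0.3 0.8 0.1] 0.057122122590418614
0 [394. 181.]
0.008 [394. 182.]
0.065 [394. 191.]
```

View pics/w8.png

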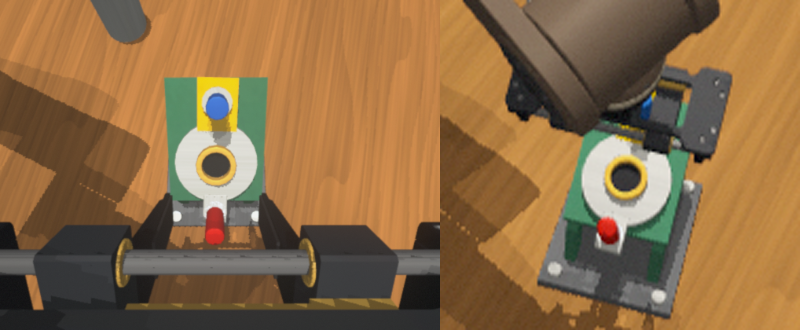

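```bash
python3 -c "
from cell import robot
print(robot.finish_job())"
```

```text
the job is handed in; nothing more can be done
None
```

The job is handed in, with no verdict returned: the collar is turned so its lug hole is over the deck hole, and the pin went in freely until about 20 N along the hole axis showed its shoulder seated. The gripper is open and backed off, and nothing else was touched; it took about 15 s of the 59 s.

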